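Dock the vial tray on the autosampler's locating pin

TASK

Load the vial tray into the autosampler: lift it by its middle handle, set it down on the bare front half of the deck with its turned-up nose towards the pin and the hole still well short of the pin (3 cm or more), and let go. Then take it again by the tail fin and nudge it in under the gantry until its hole drops over the locating pin. Leave it let go, lying flat on the deck with the pin in the hole and lined up with the deck (within a few degrees); do not tip or drop the tray on the way, and leave the bottle, beaker and jar where they stand.

Things in the scene. Friction and masses are not known exactly. Their poses are not given: they have to be found in the camera images.
- sampler: Autosampler, fixed, elsewhere in each start. Flat, slippery coated grey deck 290 mm long (x), 160 wide (y), top 25 mm above the bench; origin on the bench under the deck's centre; x points along the deck from its open front (robot side) to the pin, y left, z up. The deck from x = -145 to 50 mm is bare and open above. A white control box 55 mm high begins at x = 160 mm.
- gantry_mid (a point): Middle of the sampler's gantry bar, which crosses the deck along y, 60 mm ahead (+x) of the sampler's origin: 20 mm square, underside 92 and top 112 mm above the bench, posts at y = +-105 mm, a probe carriage on it at y = 70 mm, up to 160 mm high. With the tray home its handle is too close to the bar to be held from above; the fin's centre is 65 mm short of the bar.
- pin_foot (a point): Foot of the fixed steel locating pin, on the deck top (25 mm above the bench), 95 mm ahead (+x) of the sampler's origin on its centre line, 35 mm beyond the gantry bar's centre. The pin is polished and stands 9 mm high: 14 mm diameter for the lower 4.5 mm, then tapering to a 5 mm tip. Axes as the sampler's.
- tray: Vial tray, loose, about 0.45 kg: aluminium plate 150 mm long (x), 90 wide (y), 8 thick; a row of 4 capped vials along each side (y = +-34 mm, x = -36 to 36, tops 38 mm above the underside). Origin: centre of the underside, near the centre of mass; x to the nose, z up. The nose is turned up at 20 degrees from x = 75 to 103 mm to ride up over the pin when pushed. Starts flat on the bench.
- tray_handle (a point): Middle handle of the tray, an upright black slab right over the tray's origin, 12 mm thick along the tray's x, 36 mm wide along y, standing from 8 to 50 mm above the underside; this point is inside it on its centre line, 36 mm above the underside (axes as the tray's). Gripped with fingers closing along the tray's x.
- tray_fin (a point): Tail fin, an upright black slab at the tray's tail end, 60 mm behind (-x) the tray's origin, 12 mm thick along the tray's y, 26 mm long along x, standing from 8 to 44 mm above the underside; this point is inside it on its centre line, 32 mm above the underside (axes as the tray's). Gripped with fingers closing along the tray's y, lightly (20 N), so that the tray can rock about the grip as the nose rides over the pin.
- tray_hole (a point): Centre of the tray's one through hole, 20 mm diameter, at the underside of the plate, 50 mm ahead (+x) of the tray's origin (110 mm from the fin's centre); axes as the tray's. When home it is at the pin's foot.
- bottle_mid (a point): Bystander: amber bottle, 66 mm diameter, 150 mm tall; this point is on its axis 75 mm up.
- beaker_mid (a point): Bystander: open glass beaker, 72 mm diameter at the rim, 90 mm tall; this point is on its axis 45 mm up.
- jar_mid (a point): Bystander: white lidded jar, 70 mm diameter, 90 mm tall; this point is on its axis 45 mm up.
Not all that is in view belongs to the job. What is shaped like the tray but purple is not meant.

How it is judged (in metres and radians):
On the way:
1. the tray rests, let go, on the front of the deck, nose towards the pin, its hole at least 30 mm short of the pin (contact force between tray and sampler above 1 N and contact force between the fingers and tray below 0.2 N and horizontal distance between tray_hole and pin_foot above 0.03 m and linear speed of tray below 0.02 m/s and angle between tray_hole's own z axis and vertical below 0.15 rad and x of tray_hole in the frame of sampler below 0.095 m and x of tray_fin in the frame of sampler between -0.16 and 0 m and z of tray_hole in the frame of pin_foot between -0.004 and 0.016 m), for 0.2 s.
At the end, for the whole second after the job is handed in: The tray lies flat on the deck (tilt under 0.025 rad) with the pin in its hole: hole centre within 5 mm of the pin in plan and its underside less than 3 mm above the deck there; tail towards the deck's open front, lined up with the deck within 0.16 rad; at rest and touched by no finger (horizontal distance between tray_hole and pin_foot below 0.005 m and z of tray_hole in the frame of pin_foot below 0.003 m and angle between tray_hole's own z axis and vertical below 0.025 rad and angle between the x axis of tray_hole and the x axis of sampler, either way round below 0.16 rad and x of tray_fin in the frame of sampler below 0.02 m and linear speed of tray below 0.02 m/s and contact force between the fingers and tray below 0.3 N).
It fails at once if the tray is tipped more than 0.5 rad (angle between tray_hole's own z axis and vertical above 0.5 rad).
It fails at once if the tray is dropped (falls free faster than 0.6 m/s, a drop of about 2 cm) (linear speed of tray above 0.6 m/s and contact force between the fingers and tray below 0.1 N).
It fails at once if the bottle is moved more than 30 mm or tipped over (distance of bottle_mid from where it was at the start of the episode above 0.03 m or angle between bottle_mid's own z axis and vertical above 0.5 rad).
It fails at once if the beaker is moved more than 30 mm or tipped over (distance of beaker_mid from where it was at the start of the episode above 0.03 m or angle between beaker_mid's own z axis and vertical above 0.5 rad).
It fails at once if the jar is moved more than 30 mm or tipped over (distance of jar_mid from where it was at the start of the episode above 0.03 m or angle between jar_mid's own z axis and vertical above 0.5 rad).
It also fails if it takes over 58 s, if anything falls off the work surface, if the arm or the gripper's body presses on something with over 40 N, if the wrist force passes 120 N, or if a joint passes its speed limit or range.

ROBOT

A 6-joint arm with a two-finger parallel gripper is mounted at the origin on the work surface. World frame = base frame: x ahead of the robot, y to its left, z up, the work surface at z = 0. Lengths are in m, angles in degrees, forces in N, time in s.
With the tool pointing down it reaches from about 0.4 to 0.825 m from the base axis. Payload 7 kg.
Tool frame: the origin (TCP) lies midway between the tips of the shut fingers; the grasp point (between the pads) lies 19 mm behind it (ctrl.hold_point_z is the distance from the TCP to the grasp point, in m); z points along the fingers, x is the direction in which the jaws open and shut, and the axes are right-handed (so a half turn about z gives the same grasp; the last joint's range is limited). The gripper opens to 88 mm and grips with 3 to 60 N. Pads are 19 mm wide; open, the fingers measure 130 mm over their backs; the gripper's body (78 mm by 193 mm) begins 47 mm behind the grasp point.
Start: joints at [-52.649, 20.546, 0.682, 0, -70.136, -16.507], TCP at [0.24, -0.631, 0.227] pointing down, gripper open.
Joint ranges: [-176.03, 176.03], [-82.01, 121.73], [-58.28, 71.71], [-173.87, 95.51], [-174.79, -0.11], [-173.66, 173.66]. Speed limits (degrees/s): [136.94, 136.94, 172.46, 180, 180, 180].

INTERFACE

Orientations are given as [roll, pitch, yaw] about the fixed x, y, z axes, in that order (R = Rz(yaw) Ry(pitch) Rx(roll)).
In Python, from plant import ctrl gives the robot as it stands.
- The arm moves only by the tool apply_moves, never from a script. Its argument "motion" is a list of rows, each a list of 2 entries, a list of its own where there are three numbers: the shift along the world's x, y, z in cm, then the turn about the world's z in degrees. In form: [[[tx, ty, tz], roll], ...]. A call has 1 to 10 rows; each row is the pose to reach, as a shift and turn from the pose commanded when the call began; what a row does not reach only later rows make up. A row lasts 1/10 s, in which the tool goes at most 50 mm and 8.59 degrees, less where a joint would pass 70% of its speed; a pose out of reach is approached as far as the arm can. A call with a gripper value outside its range is refused whole. "hand" is the finger opening in cm, from 0 to 8.76, set as the call begins (left out, the last holds). The fingers move at their own pace and stop on an object; the grip force is fixed at half the most. Time passes only in rows, so rows that repeat a pose let the fingers close. It gives the time, the measured TCP pose, the force and the opening at its end, in the units of the state.
- ctrl.get_obs(): the state, without advancing time (a new reading comes with each control period).
- ctrl.snapshot(name): name is "side" or "top"; returns (picture, depth): 480x640x3 uint8, blue, green, red; 480x640 float32, m along the optical axis (not along the pixel's ray), 0 where there is no reading.
- ctrl.camera_model(name): a dict with "fx", "fy", "cx", "cy" (pixels), "cam_to_world" (4x4, takes a point from camera to world coordinates). Camera axes: x right, y down, z forward; pixel columns grow to the right and rows downward; lengths in m; the calibration is good to about 2 mm. A picture is of the moment at which its call begins. camera_model takes no time and is no camera call.
- ctrl.close_job(): hands the job in, once; it reports no verdict.
The state is a dict: "clock": time; "joint_pos": joint angles; "qvel": joint speeds; "tau": joint torques, N m; "tool_pos": TCP position; "orientation": TCP orientation; "force": force on the tool from outside, world axes, zero at the start; "moment": the same for the moment, N m; "opening": finger opening in m.
Only numpy, scipy, OpenCV 4.12 (cv2) and the standard library are available. Lean on these libraries where they do the work, as an engineer would, in place of code of your own. Each camera call takes 0.05 s, during which the arm holds its last target.

## Working session

There is one attempt and no reset: what is moved stays moved. The work goes in short steps, Python scripts to look and compute and a tool call to move; the robot and the scene stay as the last step left them, time stands still between calls to the robot, and variables do not carry over. Pictures are saved under pics/ and viewed, and the job is handed in when it is done.

Besides the shell and the picture viewer there is one more tool, called as name(argument=value, ...), one argument or row to a line, values as JSON. apply_moves: Moves the arm, as the interface text tells. Its arguments: {"type":"object","properties":{"motion":{"type":"array"},"hand":{"type":"number"}},"required":["motion"]}

```bash
ls; mkdir -p pics; cat > look.py <<'E'
import sys,cv2,numpy as np
from plant import ctrl
tag=sys.argv[1]
for n in sys.argv[2:]:
    im,d=ctrl.snapshot(n); cv2.imwrite(f'pics/{n}_{tag}.png',im); np.savez(f'{n}_{tag}.npz',im=im,d=d)
    m=ctrl.camera_model(n); np.savez(f'cam_{n}.npz',**{k:np.array(v) for k,v in m.items()})
    print(n,{k:np.round(v,4).tolist() for k,v in m.items()})
o=ctrl.get_obs(); print(o['clock'],o['tool_pos'],o['orientation'],o['force'],o['opening'])
E
python3 look.py a side top
```

```text
pics
side {'fx': 468.0532, 'fy': 468.0532, 'cx': 321.3268, 'cy': 240.6175, 'cam_to_world': [[-0.9399, -0.2443, 0.2384, 0.2726], [-0.3411, 0.7017, -0.6255, 0.6676], [-0.0145, -0.6693, -0.7429, 0.9234], [0.0, 0.0, 0.0, 1.0]]}
top {'fx': 615.5174, 'fy': 615.5174, 'cx': 312.9136, 'cy': 237.2222, 'cam_to_world': [[0.0124, -0.997, 0.0766, 0.4127], [-0.9999, -0.0116, 0.0109, -0.0326], [-0.01, -0.0767, -0.997, 1.8481], [0.0, 0.0, 0.0, 1.0]]}
0.1 [ 0.24000718 -0.63043213  0.22573073] [-1.79993773e+02 -8.34484011e-02  1.10837306e+02] [-0.0779666   0.3605639  -0.05663693] 0.08789081995974687
```

View pics/side_a.png

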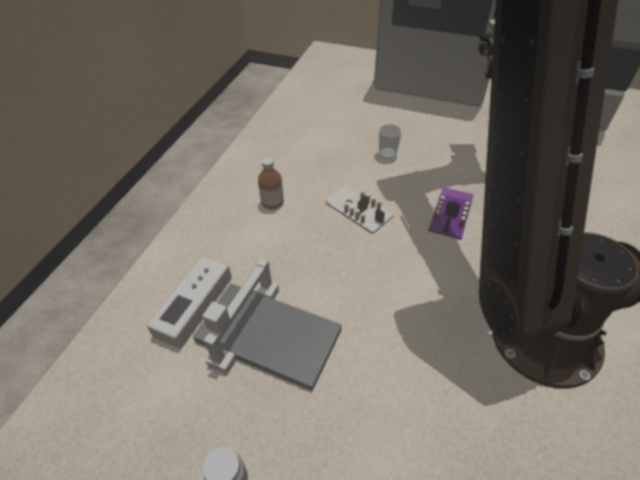

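View pics/top_a.png

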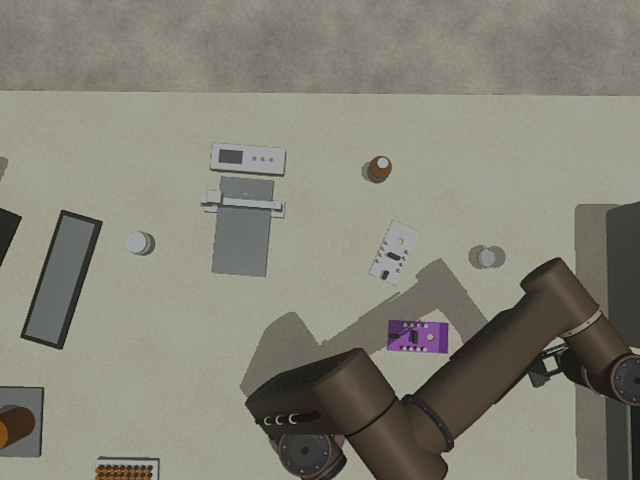

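The side view shows the silver tray at (362,208), the purple look-alike at (452,212), the sampler deck at (275,335), the bottle at (270,185) and the beaker at (389,142). In the top view the tray is at (394,252), the deck at (242,230), the jar at (138,243), the bottle at (380,167) and the beaker at (487,257).

Things that could be taken for the tray (top view): the silver plate (394,252), the purple one (418,337), and the rack with orange vials (127,470). By the description I choose the silver one. Next is a close crop.

```bash
python3 - <<'E'
import cv2,numpy as np
im=np.load('top_a.npz')['im']
a=cv2.resize(im[212:292,357:432],None,fx=6,fy=6,interpolation=cv2.INTER_CUBIC)
b=cv2.resize(im[130:290,195:300],None,fx=3,fy=3,interpolation=cv2.INTER_CUBIC)
c=np.zeros((480,800,3),np.uint8);c[:a.shape[0],:a.shape[1]]=a;c[:b.shape[0],470:470+b.shape[1]]=b
cv2.imwrite('pics/crop_a.png',c)
im=np.load('side_a.npz')['im']
cv2.imwrite('pics/crop_s.png',cv2.resize(im[170:240,310:410],None,fx=7,fy=7,interpolation=cv2.INTER_CUBIC))
E
```

```text
(no output)
```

View pics/crop_a.png

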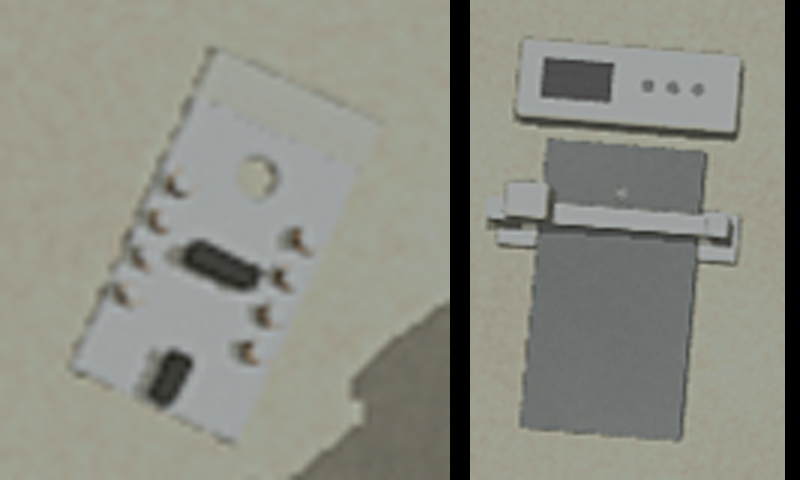

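View pics/crop_s.png

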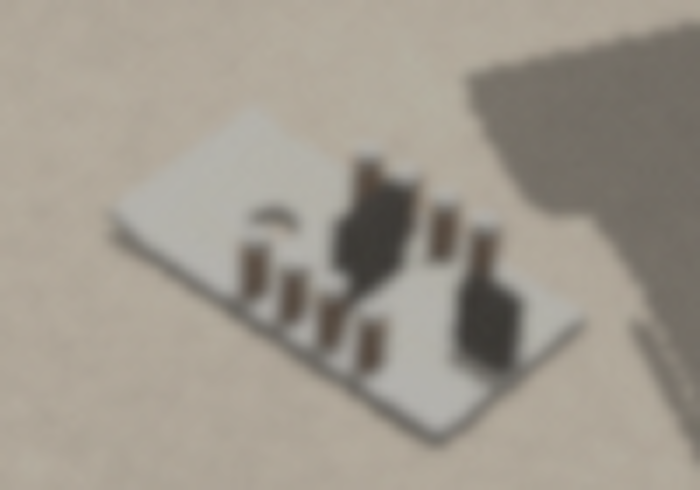

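The crop confirms the choice: silver plate, black handle at its middle (crop 220,265), fin at the bottom end (170,377), hole at (258,178) and nose at the top right. The pin is just visible beyond the bar. Now I measure.

```bash
cat > geo.py <<'E'
import numpy as np,cv2
def cam(n): return np.load(f'cam_{n}.npz')
def ray(n,uv,z):
    c=cam(n);T=c['cam_to_world'];uv=np.atleast_2d(uv).astype(float)
    d=np.c_[(uv[:,0]-c['cx'])/c['fx'],(uv[:,1]-c['cy'])/c['fy'],np.ones(len(uv))]@T[:3,:3].T
    o=T[:3,3]; s=(z-o[2])/d[:,2]; return o+d*s[:,None]
def proj(n,P):
    c=cam(n);T=c['cam_to_world'];p=(np.atleast_2d(P)-T[:3,3])@T[:3,:3]
    return np.c_[c['fx']*p[:,0]/p[:,2]+c['cx'],c['fy']*p[:,1]/p[:,2]+c['cy']]
def blobs(mask,off,amin=8):
    n,l,s,c=cv2.connectedComponentsWithStats(mask.astype(np.uint8))
    return [(int(s[i,4]),c[i]+off,cv2.findContours((l==i).astype(np.uint8),0,1)[0][0][:,0]+off,(l==i)) for i in range(1,n) if s[i,4]>=amin]
E
python3 - <<'E'
from geo import *
np.set_printoptions(precision=4,suppress=True)
z=np.load('top_a.npz');im=z['im'];d=z['d']
off=np.array([357,212]);r=im[212:292,357:432].astype(int);hsv=cv2.cvtColor(im,cv2.COLOR_BGR2HSV)[212:292,357:432].astype(int)
print('handle/fin depth',d[255:260,394],d[275,385],d[230,380])
print('dark')
for a,c,_,_ in blobs(r.max(2)<70,off): print(a,c,ray('top',c,0.045),ray('top',c,0.04))
# plate mask : neutral (low saturation) vs bench
print('px',r[60,30],r[75,70],hsv[60,30],hsv[5,5],hsv[28,50])
m=((hsv[...,1]<28)&(r.max(2)>110))
for a,c,k,_ in blobs(m,off,300):
    print(a,c,cv2.minAreaRect(k.astype(np.float32)))
    P=ray('top',k,0.008)[:,:2].astype(np.float32);print(cv2.minAreaRect(P))
# deck
print('deck px',im[250,240],im[185,260],im[150,300])
off=np.array([195,130]);r=im[130:290,195:300].astype(int)
m=(r.max(2)>95)&(r.max(2)<135)&((r.max(2)-r.min(2))<14)
for a,c,k,_ in blobs(m,off,100):
    P=ray('top',k,0.025)[:,:2].astype(np.float32);print(a,c,cv2.minAreaRect(P),cv2.boxPoints(cv2.minAreaRect(P)).tolist())
E
```

```text
handle/fin depth [1.7985 1.7976 1.7985 1.7986 1.8164] 1.8010757 1.8468353
dark
52 [393.2885 255.9423] [[ 0.499  -0.2489  0.045 ]] [[ 0.4992 -0.2495  0.04  ]]
33 [384.8182 274.4545] [[ 0.4446 -0.2243  0.045 ]] [[ 0.4447 -0.2248  0.04  ]]
px [51 56 55] [ 93 104 107] [36 23 56] [ 25  31 158] [ 90   5 162]
4562 [394.2107 249.7915] ((394.0, 251.5), (79.0, 74.0), 90.0)
((0.5145891904830933, -0.25586286187171936), (0.23753611743450165, 0.22201555967330933), 0.3982822299003601)
deck px [112 113 109] [111 113 109] [143 158 158]
1112 [246.3031 188.3678] ((0.6967076063156128, 0.188222736120224), (0.16505426168441772, 0.06490688771009445), 85.84219360351562) [[0.6583560705184937, 0.10826580226421356], [0.7230920791625977, 0.10355980694293976], [0.7350591421127319, 0.26817965507507324], [0.6703231334686279, 0.27288568019866943]]
3561 [240.7006 241.4198] ((0.5416475534439087, 0.20993967354297638), (0.20692361891269684, 0.20619556307792664), 86.80622100830078) [[0.43294572830200195, 0.1123824492096901], [0.638821005821228, 0.10089466720819473], [0.6503493785858154, 0.30749690532684326], [0.44447410106658936, 0.3189846873283386]]
```

```bash
python3 - <<'E'
from geo import *
np.set_printoptions(precision=4,suppress=True)
im=np.load('top_a.npz')['im']
g=im.astype(float); sat=(g[...,2]-g[...,0])  # R-B bench warm
def edge_rows(u0,u1,rows,ch):
    out=[]
    for v in rows:
        p=ch[v,u0:u1]; e=np.abs(np.diff(p)); i=e.argmax()
        w=e[max(0,i-2):i+3]; out.append((u0+0.5+np.average(np.arange(max(0,i-2),max(0,i-2)+len(w)),weights=w),v))
    return np.array(out)
def fit(P):
    vx,vy,x,y=cv2.fitLine(P[:,:2].astype(np.float32),cv2.DIST_HUBER,0,.01,.01).ravel();
    if vx<0: vx,vy=-vx,-vy
    return np.array([x,y]),np.array([vx,vy])
G=g.mean(2)
L=ray('top',edge_rows(206,228,range(225,268),G),.025); R=ray('top',edge_rows(258,282,range(225,268),G),.025)
# front edge cols
GT=G.T
F=edge_rows(266,286,range(222,258),GT)[:,::-1]; F=ray('top',F,.025)
B=edge_rows(172,184,range(228,268),GT)[:,::-1]; B=ray('top',B,.025)
pl,dl=fit(L);pr,dr=fit(R);pf,df=fit(F);pb,db=fit(B)
for n,dd in (('L',dl),('R',dr),('F',df),('B',db)): print(n,np.degrees(np.arctan2(dd[1],dd[0])))
yaw=np.arctan2(*(dl+dr)[::-1]);X=np.array([np.cos(yaw),np.sin(yaw)]);Y=np.array([-X[1],X[0]])
print('yaw',np.degrees(yaw),'width',(pl-pr)@Y,'len',(pb-pf)@X)
lat=((pl+pr)/2)@Y; 
c1=X*(pf@X+.145)+Y*lat; c2=X*(pb@X-.145)+Y*lat
print('origin from front',c1,'from back',c2); 
o=(c1+c2)/2 
print('pin pred',o+.095*X,'px',proj('top',np.r_[o+.095*X,.034]))
# pin bright spot
rg=G[185:200,235:258]; w=np.clip(rg-125,0,None); vv,uu=np.mgrid[185:200,235:258]
uv=[(w*uu).sum()/w.sum(),(w*vv).sum()/w.sum()]; print('pin',uv,w.max(),ray('top',uv,.030))
np.savez('deck.npz',o=o,yaw=yaw)
# tray contour
hsv=cv2.cvtColor(im,cv2.COLOR_BGR2HSV).astype(int)
m=np.zeros(im.shape[:2],bool); m[212:292,357:432]=(hsv[212:292,357:432,1]<16)&(G[212:292,357:432]>120)
m=cv2.morphologyEx(m.astype(np.uint8),cv2.MORPH_CLOSE,np.ones((5,5)))
for a,c,k,_ in blobs(m,np.array([0,0]),200):
    print(a,c); 
    r=cv2.minAreaRect(ray('top',k,.008)[:,:2].astype(np.float32)); print(r)
for n,uv,z in (('hole',[(258.5/6-.5+357),(178.5/6-.5+212)],.006),): print(n,ray('top',uv,z))
E
```

```text
L -4.3820157
R -3.9480891
F 85.284256
B 87.58999
yaw -4.165052 width 0.16144505 len 0.30389562
origin from front [0.5832 0.198 ] from back [0.5971 0.197 ]
pin pred [0.6849 0.1906] px [[245.1393 191.9183]]
pin [np.float64(239.25210084033617), np.float64(197.95903361344534)] 41.66666666666666 [[0.6672 0.2083 0.03  ]]
1648 [394.4581 252.1335]
((0.5114634037017822, -0.25628185272216797), (0.09128203243017197, 0.17724022269248962), 65.92729949951172)
hole [[ 0.5451 -0.2723  0.006 ]]
```

```bash
python3 - <<'E'
from geo import *
np.set_printoptions(precision=4,suppress=True)
im=np.load('top_a.npz')['im'];G=im.astype(float).mean(2)
d=np.load('top_a.npz')['d']
print(G[188:200,238:252].astype(int)); print(G[264:284,240].astype(int)); print(d[264:284,240]);print(G[168:186,245].astype(int)); print(d[168:186,245])
w=np.clip(G[190:197,241:249]-118,0,None);vv,uu=np.mgrid[190:197,241:249]
uv=[(w*uu).sum()/w.sum(),(w*vv).sum()/w.sum()];print(uv,ray('top',uv,.031))
X=np.array([np.cos(np.radians(-4.17)),np.sin(np.radians(-4.17))])
for o in ([.5832,.198],[.5971,.197]):
    print([proj('top',np.r_[np.array(o)+t*X,z]) for t,z in((.095,.031),(.06,.112),(-.145,.025),(.145,.025),(.16,.055))])
print(proj('top',[[.5114,-.256,.008]]))
E
```

```text
[[112 114 113 112 112 110 111 112 111 111 112 112 111 111]
 [113 112 113 112 112 111 111 111 110 111 112 112 112 113]
 [113 110 113 112 111 112 112 111 113 112 112 112 112 112]
 [113 114 113 112 112 112 107 110 112 111 112 112 111 109]
 [111 113 111 111 111 113 106 111 120 112 109 109 112 111]
 [111 112 112 111 110 116 127 131 131 119 108 111 111 112]
 [112 110 111 112 113 114 139 143 136 118 108 111 111 111]
 [110 112 111 112 111 113 117 125 129 119 111 111 111 110]
 [112 111 112 112 110 102 107 118 112 107 110 110 110 111]
 [106 107 108 108 110 110 103  99 105 108 108 109 109 109]
 [125 121 117 113 110 106 104 105 106 100  98 104 107 107]
 [165 157 147 144 137 125 119 123 124 117 110 121 126 120]]
[114 112 112 113 114 116 114 115 114 116 117 129 153 151 152 153 154 154
 153 152]
[1.8241 1.8172 1.8304 1.8253 1.8263 1.8153 1.8284 1.815  1.8182 1.8306
 1.8188 1.8444 1.8485 1.8413 1.8453 1.8477 1.845  1.8388 1.8518 1.843 ]
[161 162 153  99  62  83 135 158 160 151 110 110 112 110 110 112 112 112]
[1.8155 1.8157 1.8186 1.8169 1.8304 1.8459 1.8655 1.8652 1.8684 1.8689
 1.8495 1.8418 1.8489 1.8361 1.8432 1.8348 1.839  1.8407]
[np.float64(245.1474530831099), np.float64(193.81769436997317)] [[0.6797 0.1909 0.031 ]]
[array([[245.061 , 194.3871]]), array([[240.4973, 202.3852]]), array([[237.7284, 274.795 ]]), array([[246.8606, 178.1881]]), array([[246.1448, 171.4193]])]
[array([[245.4933, 189.7684]]), array([[240.9529, 197.5418]]), array([[238.1678, 270.099 ]]), array([[247.2896, 173.6031]]), array([[246.581 , 166.7656]])]
[[394.2034 252.3955]]
```

```bash
python3 - <<'E'
from geo import *
np.set_printoptions(precision=4,suppress=True)
im=np.load('side_a.npz')['im'];off=np.array([310,170]);r=im[170:240,310:410]
for a,c,k,_ in blobs(r.max(2)<75,off,15): print(a,c,k.min(0),k.max(0))
y=np.radians(-24.2);X=np.array([np.cos(y),np.sin(y)]);o=np.array([.499,-.250])
print('pred handle, fin mid:',proj('side',[[*o,.029],[*(o-.06*X),.026]]))
Y=np.array([-X[1],X[0]])
print('corners',proj('side',[[*(o+.103*X-s*.045*Y),.016] for s in(1,-1)]+[[*(o-.075*X-s*.045*Y),.008] for s in(1,-1)]))
for n,uv in(('bottle',[383,163]),('beaker',[487,257]),('jar',[138,243])): print(n,ray('top',uv,.09))
d=np.array([.584,.198]);y=np.radians(-4.2);X=np.array([np.cos(y),np.sin(y)]);Y=np.array([-X[1],X[0]])
P=[[*(d-.145*X+.08*Y),.025],[*(d-.145*X-.08*Y),.025]];print('deck front corners side',proj('side',P))
E
```

```text
88 [363.0114 203.1705] [359 197] [367 210]
69 [379.058  215.6957] [376 209] [382 221]
pred handle, fin mid: [[362.2852 204.2027]
 [379.0621 215.5133]]
corners [[345.4499 183.0648]
 [324.1589 198.3265]
 [393.1582 214.3874]
 [372.1555 231.6709]]
bottle [[ 0.7651 -0.2131  0.09  ]]
beaker [[ 0.497  -0.5102  0.09  ]]
jar [[0.5252 0.4886 0.09  ]]
deck front corners side [[311.449  385.6397]
 [341.7398 323.177 ]]
```

apply_moves(
  motion=[
    [[2, 3, 0], 4],
    [[5, 7.4, 0], 9],
    [[8, 11.7, 0], 14],
    [[11, 16.1, 0], 19],
    [[14, 20.5, 0], 24],
    [[17, 25, 0], 29],
    [[20, 29.4, 0], 34],
    [[23, 33.8, 0], 39],
    [[25, 36.8, 0], 43],
    [[25.9, 38.1, 0], 45],
  ],
  hand=3.0,
)

```text
clock: 1.1
tool_pos: [0.5007, -0.2468, 0.2264]
orientation: [180.0, -0.0, 156.1]
force: [0.6, -0.3, -0.5]
opening: 0.03
```

Side view predictions agree within about 1 px (handle, fin, deck corners). Descending, stopping short first.

apply_moves(
  motion=[
    [[0, 0, -4], 0],
    [[0, 0, -8], 0],
    [[0, 0, -11], 0],
    [[0, 0, -13], 0],
    [[0, 0, -13], 0],
  ],
)

```text
clock: 1.6
tool_pos: [0.4968, -0.2492, 0.0934]
orientation: [-179.9, -0.4, 155.8]
force: [-0.0, -0.1, 0.6]
opening: 0.03
```

```bash
python3 look.py b top side | tail -1; python3 - <<'E'
import cv2,numpy as np
a=np.load('top_b.npz')['im'][200:300,340:440];b=np.load('side_b.npz')['im'][140:240,310:410]
cv2.imwrite('pics/crop_b.png',np.hstack([cv2.resize(x,(400,400),interpolation=2) for x in(a,b)]))
E
```

```text
1.7 [ 0.49927121 -0.24993533  0.09679426] [-1.79970866e+02 -3.19472247e-02  1.55860330e+02] [0.32303314 0.01610258 0.53011735] 0.030279837266721243
```

View pics/crop_b.png

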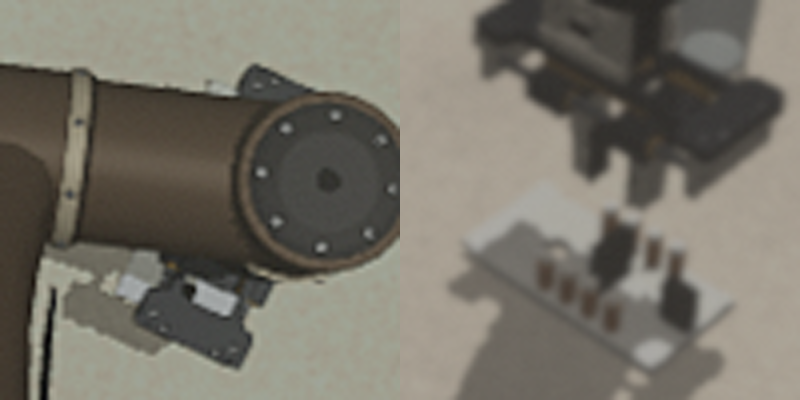

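The side crop shows the open fingers centred above the handle and closing along the tray's length; the fin is clear of them. Descending to the grasp and closing.

apply_moves(
  motion=[
    [[0, 0, -3], 0],
    [[0, 0, -5], 0],
    [[0, 0, -7], 0],
    [[0, 0, -7.9], 0],
    [[0, 0, -7.9], 0],
    [[0, 0, -7.9], 0],
  ],
)

```text
clock: 2.3
tool_pos: [0.5001, -0.2501, 0.0188]
orientation: [180.0, 0.1, 155.9]
force: [0.5, 0.3, 0.0]
opening: 0.0301
```

apply_moves(
  motion=[
    [[0, 0, 0], 0],
    [[0, 0, 0], 0],
    [[0, 0, 0], 0],
    [[0, 0, 0], 0],
    [[0, 0, 0], 0],
    [[0, 0, 0], 0],
  ],
  hand=0,
)

```text
clock: 2.9
tool_pos: [0.4994, -0.2498, 0.0182]
orientation: [180.0, 0.0, 155.9]
force: [-2.2, 1.8, 5.3]
opening: 0.012
```

apply_moves(
  motion=[
    [[0, 0, 0.5], 0],
    [[0, 0, 1], 0],
    [[0, 0, 2], 0],
    [[0, 0, 3], 0],
    [[0, 0, 3], 0],
    [[0, 0, 3], 0],
  ],
)

```text
clock: 3.5
tool_pos: [0.4994, -0.2498, 0.048]
orientation: [180.0, 0.1, 155.8]
force: [0.3, -0.1, -5.8]
opening: 0.012
```

```bash
python3 look.py c side | tail -1; python3 - <<'E'
import cv2,numpy as np
b=np.load('side_c.npz')['im'][140:240,310:410]
cv2.imwrite('pics/crop_c.png',cv2.resize(b,(500,500),interpolation=2))
E
```

```text
3.55 [ 0.49905123 -0.2497391   0.04762624] [1.79986826e+02 8.03228637e-03 1.55831326e+02] [-0.06329     0.82475777 -4.40096366] 0.012174738008848064
```

View pics/crop_c.png

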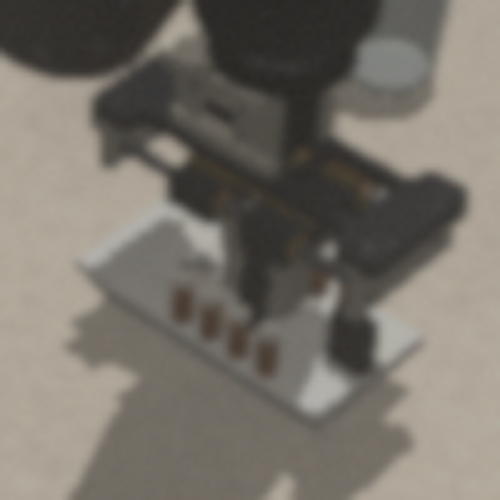

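Held level, jaws at 12 mm, about 4.4 N load (0.45 kg). Lift and carry towards the deck with a 20° turn.

apply_moves(
  motion=[
    [[0, 0, 1.5], 0],
    [[0, 0, 4], 0],
    [[0, 1, 6.5], 0],
    [[0, 2.5, 8], 1],
    [[0, 5, 8], 2],
    [[0.3, 8, 8], 4],
    [[0.5, 11, 8], 5],
    [[0.7, 14, 8], 6],
    [[0.8, 17, 8], 8],
    [[1, 20, 8], 9],
  ],
)

```text
clock: 4.55
tool_pos: [0.5086, -0.0487, 0.1271]
orientation: [-180.0, -0.0, 164.9]
force: [0.8, -0.3, -4.6]
opening: 0.0119
```

apply_moves(
  motion=[
    [[0.1, 3, 0], 1],
    [[0.2, 6, 0], 3],
    [[0.4, 9, 0], 4],
    [[0.5, 12, 0], 5],
    [[0.7, 15, 0], 7],
    [[0.8, 18, 0], 8],
    [[0.9, 21, 0], 9],
    [[1, 23.5, 0], 10],
    [[1, 25, 0], 11],
    [[1, 25.2, 0], 11],
  ],
)

```text
clock: 5.55
tool_pos: [0.519, 0.2035, 0.127]
orientation: [-180.0, -0.0, 176.0]
force: [0.4, -0.4, -4.2]
opening: 0.0119
```

apply_moves(
  motion=[
    [[0, 0, -0.5], 0],
    [[0, 0, -1.5], 0],
    [[0, 0, -2.5], 0],
    [[0, 0, -3], 0],
    [[0, 0, -3], 0],
    [[0, 0, -3], 0],
  ],
)

```text
clock: 6.15
tool_pos: [0.5193, 0.2019, 0.0974]
orientation: [-180.0, -0.0, 175.8]
force: [0.6, 0.0, -4.1]
opening: 0.0117
```

```bash
python3 look.py d side top | tail -1; python3 - <<'E'
import cv2,numpy as np
b=np.load('side_d.npz')['im'][220:420,140:380];a=np.load('top_d.npz')['im'][130:330,160:320]
cv2.imwrite('pics/crop_d.png',np.hstack([cv2.resize(b,(480,400),interpolation=2),cv2.resize(a,(320,400),interpolation=2)]))
E
```

```text
6.25 [0.51944483 0.20225844 0.09789784] [1.79980086e+02 2.83157837e-02 1.75840819e+02] [ 0.3622838   0.22498019 -4.17753709] 0.01184692885020228
```

View pics/crop_d.png

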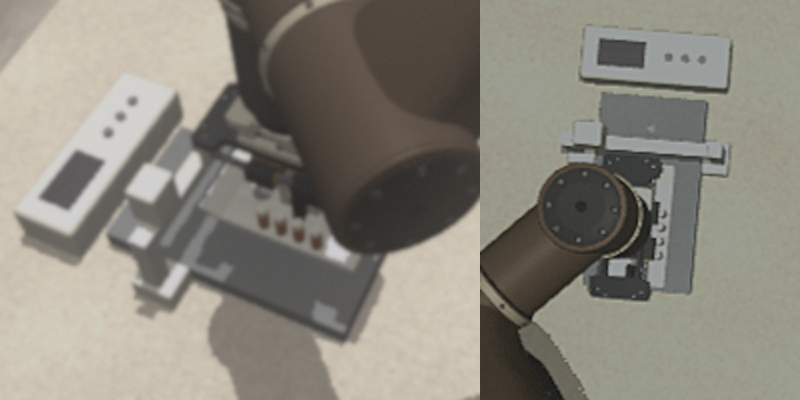

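The tray hangs level over the front deck, nose towards the pin; the gripper body is just short of the bar. Lowering.

apply_moves(
  motion=[
    [[0, 0, -1], 0],
    [[0, 0, -2.5], 0],
    [[0, 0, -4], 0],
    [[0, 0, -4.8], 0],
    [[0, 0, -5.1], 0],
    [[0, 0, -5.2], 0],
    [[0, 0, -5.3], 0],
    [[0, 0, -5.3], 0],
  ],
)

```text
clock: 7.05
tool_pos: [0.5195, 0.2024, 0.045]
orientation: [180.0, 0.0, 175.8]
force: [-0.2, -0.3, -4.7]
opening: 0.0116
```

apply_moves(
  motion=[
    [[0, 0, -0.1], 0],
    [[0, 0, -0.2], 0],
    [[0, 0, -0.2], 0],
    [[0, 0, -0.2], 0],
  ],
)

```text
clock: 7.45
tool_pos: [0.5195, 0.2024, 0.0432]
orientation: [180.0, 0.0, 175.9]
force: [-2.4, 0.6, 4.2]
opening: 0.0119
```

Contact with the deck (force turned from −4.7 to +4.2 N). Releasing to 3 cm and waiting.

apply_moves(
  motion=[
    [[0, 0, 0], 0],
    [[0, 0, 0], 0],
    [[0, 0, 0], 0],
    [[0, 0, 0], 0],
    [[0, 0, 0], 0],
    [[0, 0, 0], 0],
  ],
  hand=3.0,
)

```text
clock: 8.05
tool_pos: [0.5192, 0.2022, 0.0425]
orientation: [-180.0, -0.0, 175.8]
force: [-0.5, -0.1, -0.4]
opening: 0.0305
```

apply_moves(
  motion=[
    [[0, 0, 1], 0],
    [[0, 0, 3], 0],
    [[0, 0, 6], 0],
    [[0, 0, 9], 0],
    [[0, 0, 11], 0],
    [[0, 0, 12], 0],
    [[-2, 0, 12], -8],
    [[-4, 0, 12], -16],
    [[-6, 0, 12], -24],
    [[-9, 0, 12], -32],
  ],
)

```text
clock: 9.05
tool_pos: [0.4287, 0.202, 0.1622]
orientation: [-180.0, 0.0, 143.5]
force: [-0.2, 1.0, 0.1]
opening: 0.0302
```

apply_moves(
  motion=[
    [[0, -3, 0], -8],
    [[0, -7, 0], -16],
    [[0, -11, 0], -24],
    [[0, -15, 0], -32],
    [[0, -19, 0], -40],
    [[0, -22, 0], -48],
    [[0, -23, 0], -56],
    [[0, -23, 0], -58],
    [[0, -23, 0], -58],
  ],
  hand=4.0,
)

```text
clock: 9.95
tool_pos: [0.4288, -0.0284, 0.1624]
orientation: [-180.0, 0.0, 85.8]
force: [0.0, -0.4, 0.5]
opening: 0.0402
```

```bash
python3 look.py e side top | tail -1; python3 - <<'E'
import cv2,numpy as np
b=np.load('side_e.npz')['im'][220:420,140:380];a=np.load('top_e.npz')['im'][130:330,160:320]
cv2.imwrite('pics/crop_e.png',np.hstack([cv2.resize(b,(480,400),interpolation=2),cv2.resize(a,(320,400),interpolation=2)]))
E
```

```text
10.05 [ 0.42894091 -0.02782069  0.162403  ] [-1.79976674e+02  6.01904673e-03  8.59232479e+01] [ 0.81078237  0.56453808 -0.41289443] 0.040065232430971376
```

View pics/crop_e.png

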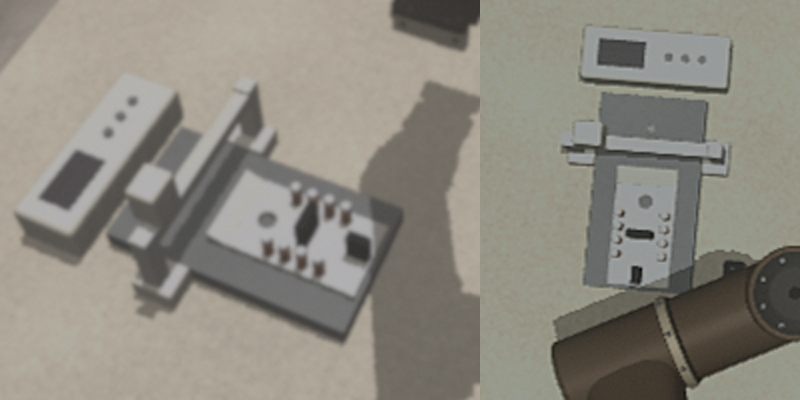

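The tray lies flat on the front deck: hole at top px (242.5,230.5), fin at (238,267), pin at (245,194). Now measuring its pose in the deck frame.

```bash
python3 - <<'E'
from geo import *
np.set_printoptions(precision=4,suppress=True)
im=np.load('top_e.npz')['im'];G=im.astype(float).mean(2)
off=np.array([220,225]);r=im[225:285,220:265]
res={}
for a,c,k,_ in blobs(r.max(2)<70,off,15): 
    print('dark',a,c,ray('top',c,.025+.045))
print(G[226:236,236:250].astype(int))
w=np.clip(150-G[226:236,237:249],0,None);vv,uu=np.mgrid[226:236,237:249]
h=[(w*uu).sum()/w.sum(),(w*vv).sum()/w.sum()];print('hole',h,ray('top',h,.030))
m=np.zeros(G.shape,np.uint8);m[213:276,222:262]=(G[213:276,222:262]>135)
m=cv2.morphologyEx(m,cv2.MORPH_CLOSE,np.ones((7,7)))
for a,c,k,_ in blobs(m,np.array([0,0]),200):
    R=cv2.minAreaRect(ray('top',k,.033)[:,:2].astype(np.float32));print('plate',a,R)
# edges of the plate per row
def er(u0,u1,rows):
    o=[]
    for v in rows:
        e=np.abs(np.diff(G[v,u0:u1]));i=e.argmax();i0=max(0,i-2);w=e[i0:i+3];o.append((u0+.5+np.average(np.arange(i0,i0+len(w)),weights=w),v))
    return np.array(o)
ed={}
for n,u0,u1,z,rows in(('tl',223,231,.033,range(226,268)),('tr',254,264,.033,range(226,252)),('dl',208,222,.025,range(225,262)),('dr',262,280,.025,range(225,255))):
    P=ray('top',er(u0,u1,rows),z)[:,:2].astype(np.float32);l=cv2.fitLine(P,cv2.DIST_HUBER,0,.01,.01).ravel()
    if l[0]<0:l[:2]*=-1
    y=l[3]+(0.53-l[2])*l[1]/l[0];print(n,'yaw',np.degrees(np.arctan2(l[1],l[0])),'y at x=.53',y)
# side
im=np.load('side_e.npz')['im']
for a,c,k,_ in blobs(im[300:360,270:345].max(2)<60,np.array([270,300]),15): print('side dark',a,c)
o=np.array([.5195,.2023]);y=np.radians(-4.17);X=np.array([np.cos(y),np.sin(y)])
print('pred side',proj('side',[[*o,.054],[*(o-.06*X),.051]]),'top',proj('top',[[*o,.07],[*(o-.06*X),.065],[*(o+.05*X),.03]]))
E
```

```text
dark 53 [239.6038 246.5472] [[0.5197 0.1989 0.07  ]]
dark 38 [237.8421 266.7632] [[0.4611 0.2028 0.07  ]]
dark 100 [258.83 280.31] [[0.4228 0.1413 0.07  ]]
dark 19 [243.6316 283.2105] [[0.4139 0.185  0.07  ]]
[[153 153 153 155 154 154 150 152 156 155 154 153 152 152]
 [153 153 154 155 152 139 123 130 144 152 155 154 153 153]
 [153 153 155 144 120 102  97  92  91 130 154 154 152 153]
 [153 154 155 119  90 100 101 103 101 101 140 156 153 153]
 [152 153 155 119  93 102 104 104 102  99 138 156 153 153]
 [153 154 152 121  95 103 105 104 101  97 138 157 153 153]
 [152 154 154 136 106  97 103 101 102 112 144 154 153 153]
 [153 154 155 145 121 107 106 106 121 150 157 154 152 153]
 [152 152 153 155 155 145 134 132 148 156 153 152 152 152]
 [154 152 153 152 155 154 157 157 155 154 153 153 153 153]]
hole [np.float64(242.26569446914456), np.float64(230.31566779299305)] [[0.5705 0.1973 0.03  ]]
plate 1758 ((0.5267597436904907, 0.201496884226799), (0.09083180874586105, 0.18670432269573212), 85.43256378173828)
tl yaw -2.8984058 y at x=.53 0.24418093
tr yaw -4.9264345 y at x=.53 0.15602386
dl yaw -4.211987 y at x=.53 0.2828238
dr yaw -3.9849067 y at x=.53 0.12091479
side dark 71 [293.1549 333.507 ]
side dark 71 [319.     344.0986]
pred side [[292.749  332.3075]
 [318.4641 343.0819]] top [[238.4422 246.6039]
 [236.7162 267.3006]
 [241.79   230.68  ]]
```

Camera and arm agree to about 2 mm. The hole is 109 mm short of the pin and about 1.6 mm off to −y. Now to the fin.

apply_moves(
  motion=[
    [[0, 3, 0], 0],
    [[0, 7, 0], 0],
    [[0, 12, 0], 0],
    [[1, 16, 0], 0],
    [[2, 20, 0], 0],
    [[3, 22.5, 0], 0],
    [[3.1, 23.3, 0], 0],
    [[3.1, 23.3, -2], 0],
    [[3.1, 23.3, -4], 0],
    [[3.1, 23.3, -4], 0],
  ],
)

```text
clock: 11.05
tool_pos: [0.4583, 0.204, 0.1202]
orientation: [-179.8, 0.2, 85.9]
force: [-0.6, -0.4, 0.1]
opening: 0.0402
```

```bash
python3 look.py f side top | tail -1; python3 - <<'E'
import cv2,numpy as np
b=np.load('side_f.npz')['im'][260:400,200:370];a=np.load('top_f.npz')['im'][130:330,160:320]
cv2.imwrite('pics/crop_f.png',np.hstack([cv2.resize(b,(486,400),interpolation=2),cv2.resize(a,(314,400),interpolation=2)]))
E
```

```text
11.15 [0.45995524 0.20493256 0.12277022] [-1.79975117e+02  5.29821800e-02  8.58950094e+01] [0.60136194 0.91692307 0.41328522] 0.039980375491408114
```

View pics/crop_f.png

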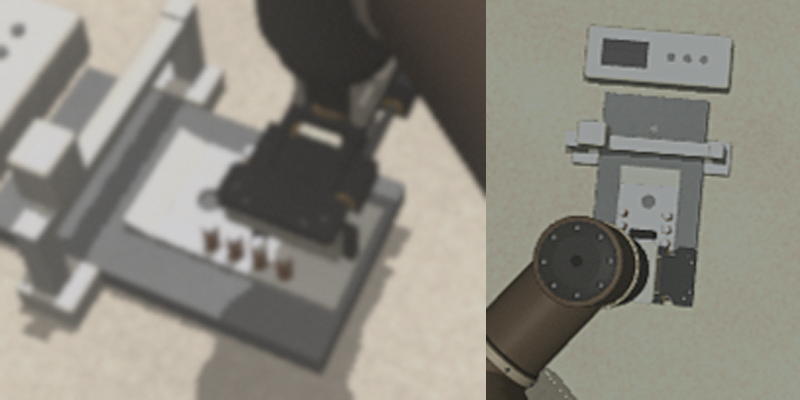

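The gripper is over the fin, jaws across it; the hole stays visible at top px (242,231). Descend and close.

apply_moves(
  motion=[
    [[0, 0, -2], 0],
    [[0, 0, -4], 0],
    [[0, 0, -6], 0],
    [[0, 0, -7.5], 0],
    [[0, 0, -8.2], 0],
    [[0, 0, -8.4], 0],
    [[0, 0, -8.4], 0],
  ],
)

```text
clock: 11.85
tool_pos: [0.4606, 0.2055, 0.0393]
orientation: [180.0, -0.0, 85.9]
force: [-0.8, 0.6, -0.1]
opening: 0.0398
```

apply_moves(
  motion=[
    [[0, 0, 0], 0],
    [[0, 0, 0], 0],
    [[0, 0, 0], 0],
    [[0, 0, 0], 0],
    [[0, 0, 0], 0],
    [[0, 0, 0], 0],
  ],
  hand=0,
)

```text
clock: 12.45
tool_pos: [0.4603, 0.2054, 0.0388]
orientation: [180.0, -0.0, 85.9]
force: [-1.7, 0.6, 3.7]
opening: 0.012
```

```bash
cat > hp.py <<'E'
import sys
from geo import *
np.set_printoptions(precision=4,suppress=True)
t=sys.argv[1];u,v=int(sys.argv[2]),int(sys.argv[3])
im=np.load(f'top_{t}.npz')['im'];G=im.astype(float).mean(2)
w=np.clip(150-G[v-5:v+5,u-5:u+7],0,None);vv,uu=np.mgrid[v-5:v+5,u-5:u+7]
h=[(w*uu).sum()/w.sum(),(w*vv).sum()/w.sum()];H=ray('top',h,.030)[0]
y=np.radians(-4.17);X=np.array([np.cos(y),np.sin(y)]);Y=np.array([-X[1],X[0]]);dv=np.array([.6797,.1909])-H[:2]
print('hole',h,H,'to pin along X,Y mm',dv@X*1e3,dv@Y*1e3)
a=im[130:330,160:320];cv2.imwrite(f'pics/crop_{t}.png',cv2.resize(a,(480,600),interpolation=2))
E
python3 look.py g top|tail -1; python3 hp.py g 242 231
```

```text
12.5 [0.46037399 0.20544719 0.03886293] [ 1.79974213e+02 -2.64963810e-02  8.58505107e+01] [-1.14054779  0.41520786  4.38947575] 0.011936992774265891
hole [np.float64(242.35816669615997), np.float64(230.29304547867636)] [0.5705 0.197  0.03  ] to pin along X,Y mm 109.31458909573577 1.8535473237041433
```

View pics/crop_g.png

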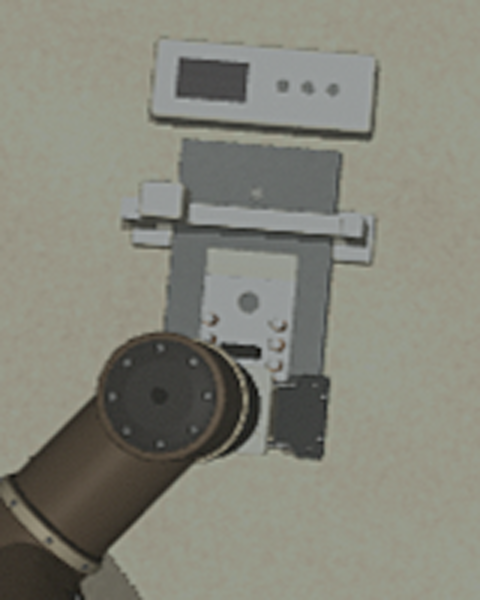

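Fin held; the hole is 109.3 mm short and needs +1.9 mm in deck y. First slide 40 mm with that correction.

apply_moves(
  motion=[
    [[0.2, 0, 0], 0],
    [[0.6, 0, 0], 0],
    [[1.2, 0, 0], 0],
    [[1.8, 0, 0], 0],
    [[2.4, 0, 0], 0],
    [[3, 0, 0], 0],
    [[3.5, -0.1, 0], 0],
    [[3.9, -0.1, 0], 0],
    [[4, -0.1, 0], 0],
    [[4, -0.1, 0], 0],
  ],
)

```text
clock: 13.5
tool_pos: [0.5003, 0.2041, 0.0389]
orientation: [-180.0, 0.0, 85.8]
force: [-1.3, -1.3, 5.6]
opening: 0.012
```

```bash
python3 look.py h top|tail -1; python3 hp.py h 243 216
```

```text
13.55 [0.50028043 0.20408731 0.03886163] [1.79994684e+02 6.61217505e-03 8.58451392e+01] [ 0.04721692 -1.08932073  5.63193565] 0.011790900632253541
hole [np.float64(243.1885797417712), np.float64(216.8656119294417)] [0.6106 0.1954 0.03  ] to pin along X,Y mm 69.20018730814327 0.5536332473609131
```

View pics/crop_h.png

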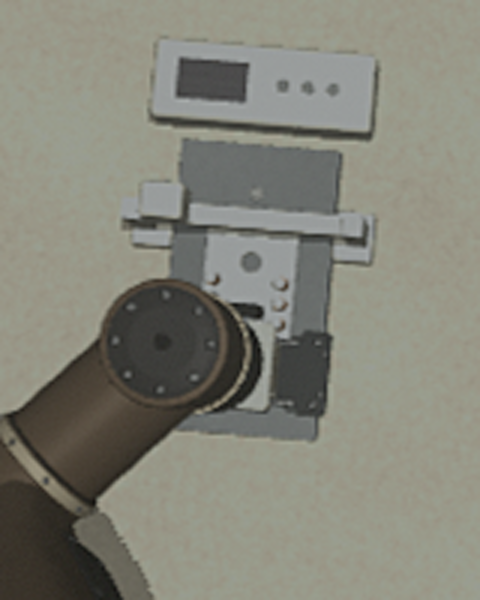

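apply_moves(
  motion=[
    [[0.3, 0, 0], 0],
    [[0.7, 0, 0], 0],
    [[1.1, -0.1, 0], 0],
    [[1.5, -0.1, 0], 0],
    [[1.9, -0.1, 0], 0],
    [[2.3, -0.1, 0], 0],
    [[2.7, -0.2, 0], 0],
    [[3.1, -0.2, 0], 0],
    [[3.3, -0.2, 0], 0],
    [[3.3, -0.2, 0], 0],
  ],
)

```text
clock: 14.55
tool_pos: [0.5327, 0.2019, 0.0391]
orientation: [-180.0, 0.0, 85.8]
force: [-5.8, -0.2, 9.6]
opening: 0.0116
```

```bash
python3 look.py i top side|tail -1; python3 - <<'E'
import cv2,numpy as np
b=np.load('side_i.npz')['im'][240:380,180:350];a=np.load('top_i.npz')['im'][150:290,190:300]
cv2.imwrite('pics/crop_i.png',np.hstack([cv2.resize(b,(486,400),interpolation=2),cv2.resize(a,(314,400),interpolation=2)]))
E
```

```text
14.65 [0.53273529 0.20189535 0.03908153] [-1.79968229e+02  2.92870050e-02  8.58477642e+01] [-4.79293521 -0.91070267  9.39512168] 0.011547296407548913
```

View pics/crop_i.png

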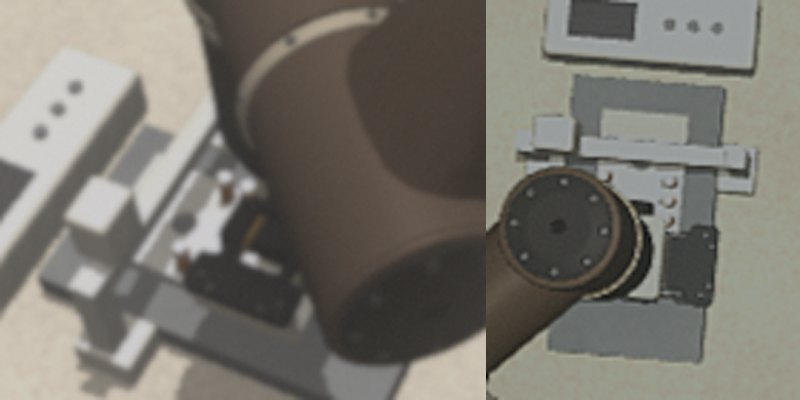

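The nose has ridden over the pin (now hidden under the plate); reaction about 5 N back, 9 N up. Continuing gently over the last 36 mm.

apply_moves(
  motion=[
    [[0.3, 0, 0], 0],
    [[0.6, 0, 0], 0],
    [[1, -0.1, 0], 0],
    [[1.4, -0.1, 0], 0],
    [[1.8, -0.1, 0], 0],
    [[2.2, -0.1, 0], 0],
    [[2.5, -0.2, 0], 0],
    [[2.8, -0.2, 0], 0],
    [[3, -0.2, 0], 0],
    [[3, -0.2, 0], 0],
  ],
)

```text
clock: 15.65
tool_pos: [0.5633, 0.2001, 0.039]
orientation: [-180.0, 0.0, 85.8]
force: [-1.2, -0.1, 7.5]
opening: 0.0119
```

```bash
python3 look.py j top side|tail -1; python3 - <<'E'
import cv2,numpy as np
b=np.load('side_j.npz')['im'][240:380,180:350];a=np.load('top_j.npz')['im'][150:290,190:300]
cv2.imwrite('pics/crop_j.png',np.hstack([cv2.resize(b,(486,400),interpolation=2),cv2.resize(a,(314,400),interpolation=2)]))
E
```

```text
15.75 [0.56327441 0.20009614 0.03906005] [1.79993647e+02 1.27562087e-02 8.58573690e+01] [-0.78906651 -0.23764168  7.02302041] 0.011759793228101835
```

View pics/crop_j.png

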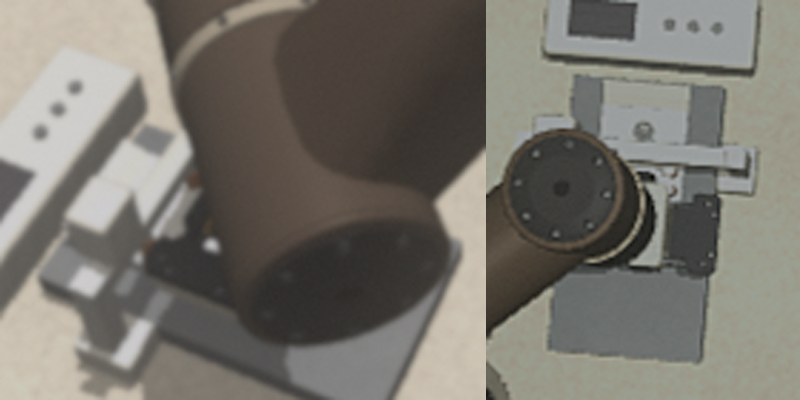

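The hole now shows the bright pin in it at about px (245,195). A closer crop to see the offset.

```bash
cat > hc.py <<'E'
import sys
from geo import *
t=sys.argv[1]
im=np.load(f'top_{t}.npz')['im'];print(im.mean(2)[186:204,237:254].astype(int))
cv2.imwrite(f'pics/hole_{t}.png',cv2.resize(im[175:215,225:265],(600,600),interpolation=cv2.INTER_CUBIC))
E
python3 hc.py j
```

```text
[[151 150 148 147 149 152 150 151 150 150 151 151 151 152 152 152 152]
 [146 146 147 139 148 155 155 155 155 153 152 151 149 148 152 153 152]
 [158 157 158 158 158 157 157 157 157 158 158 151 146 145 153 157 155]
 [156 156 157 158 156 157 157 157 156 157 157 157 158 157 157 157 157]
 [157 157 158 156 158 156 157 157 157 158 157 157 157 157 157 157 156]
 [157 156 157 156 157 158 158 156 156 158 159 157 156 158 157 157 157]
 [157 156 156 157 158 157 148 137 137 142 153 159 158 157 156 156 157]
 [156 157 158 156 161 137 106 108 101  89 123 154 159 156 157 157 156]
 [157 156 157 158 155 112  95 135 140 135 107 135 159 157 157 157 157]
 [156 156 157 160 140 113 108 113 125 125  94 114 150 159 157 157 157]
 [156 156 156 161 135 106  98 104 115 108 100 122 150 158 156 156 156]
 [158 158 155 159 145 118 106  99  93 101 104 140 159 159 158 156 157]
 [158 157 156 155 158 139 112  99 104 108 111 139 157 158 157 157 158]
 [157 154 153 150 146 138 126 117 120 134 135 129 147 158 156 154 153]
 [157 157 157 157 158 160 161 162 163 161 160 159 157 156 153 150 147]
 [157 156 156 156 157 157 157 157 157 157 157 156 157 156 157 157 158]
 [159 157 157 156 156 156 157 156 156 155 157 157 156 157 156 156 157]
 [162 159 157 157 157 157 157 157 157 156 157 156 157 157 157 156 156]]
```

View pics/hole_j.png

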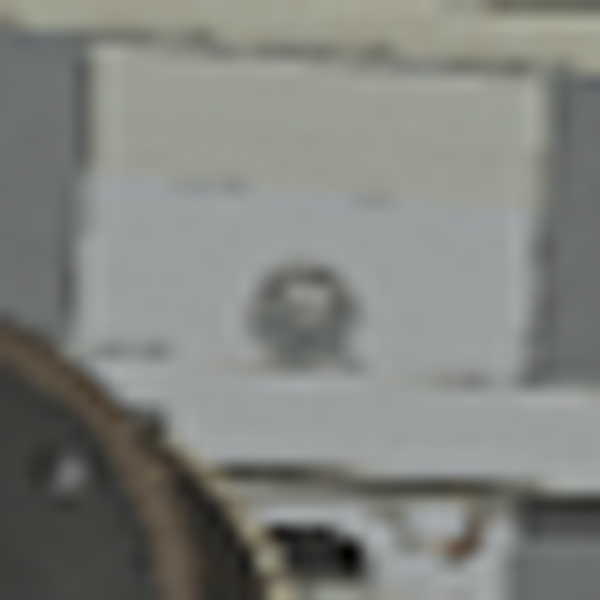

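The pin sits about 4 mm ahead of the hole's centre and about 1 mm to −y. Last nudge of 5 mm.

apply_moves(
  motion=[
    [[0.1, 0, 0], 0],
    [[0.2, 0, 0], 0],
    [[0.3, -0.1, 0], 0],
    [[0.4, -0.1, 0], 0],
    [[0.5, -0.1, 0], 0],
    [[0.5, -0.1, 0], 0],
    [[0.5, -0.1, 0], 0],
  ],
)

```text
clock: 16.45
tool_pos: [0.5678, 0.199, 0.0384]
orientation: [-180.0, 0.0, 85.8]
force: [-2.5, 0.1, 2.5]
opening: 0.0118
```

```bash
python3 look.py k top side|tail -1;python3 hc.py k
```

```text
16.55 [0.56782564 0.19898055 0.03833338] [-1.79963253e+02  2.48715009e-02  8.58368919e+01] [-3.25769471  0.1507206   1.39661721] 0.011892530719700806
[[145 154 156 156 155 156 155 154 154 154 152 153 154 154 154 155 154]
 [157 157 157 156 157 158 157 157 157 158 151 152 158 156 156 156 155]
 [158 157 156 157 156 158 157 156 157 157 158 157 157 158 157 156 158]
 [157 157 157 157 157 157 157 156 158 158 157 156 156 157 156 156 156]
 [157 157 157 157 157 157 158 160 158 158 157 159 157 156 157 156 156]
 [156 156 156 157 158 158 155 150 143 140 148 158 159 157 157 157 157]
 [156 157 156 157 158 157 129 105  95  90 108 141 157 158 157 156 156]
 [156 157 156 157 159 138 112 123 127 127 111 111 147 160 158 156 157]
 [157 157 157 157 159 121  99 135 138 133 112 101 144 160 157 156 156]
 [157 157 156 157 158 124  99 112 122 125 114 106 144 161 156 157 158]
 [158 156 156 158 160 143 105 100 114 107 101 113 148 158 156 155 157]
 [158 157 156 157 159 152 127 105  95 104 112 135 154 159 158 157 156]
 [157 156 155 155 153 154 145 127 121 126 134 147 156 158 156 157 158]
 [159 156 152 150 147 137 133 131 143 150 139 129 146 158 156 154 153]
 [156 160 158 157 158 159 160 160 160 160 158 159 158 156 152 150 146]
 [144 159 159 158 157 157 156 156 157 158 157 157 157 156 156 158 158]
 [142 151 156 158 157 156 156 156 156 156 156 157 156 157 156 157 158]
 [101 130 147 159 158 157 158 156 157 157 157 158 156 156 157 157 156]]
```

View pics/hole_k.png

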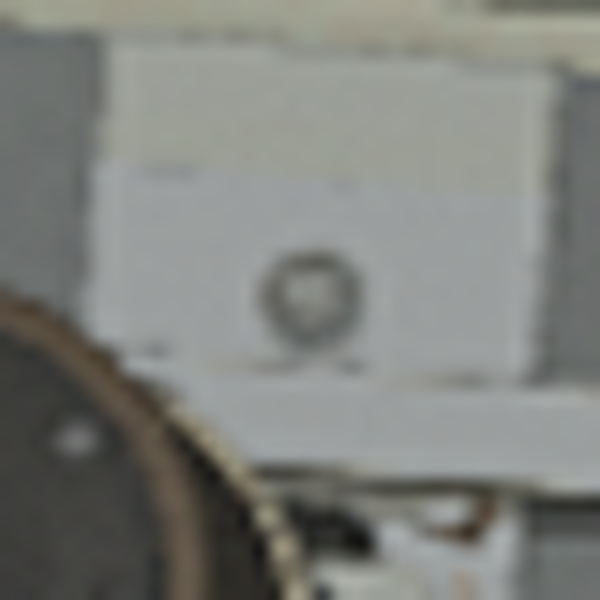

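Hole and pin are now concentric, at crop (310,298), and the vertical load dropped off. Releasing and lifting away.

apply_moves(
  motion=[
    [[0, 0, 0], 0],
    [[0, 0, 0], 0],
    [[0, 0, 0], 0],
    [[0, 0, 0], 0],
    [[0, 0, 0], 0],
    [[0, 0, 0], 0],
  ],
  hand=4.0,
)

```text
clock: 17.15
tool_pos: [0.5682, 0.1992, 0.0385]
orientation: [180.0, -0.0, 85.8]
force: [-0.1, 0.2, -0.3]
opening: 0.04
```

apply_moves(
  motion=[
    [[0, 0, 1], 0],
    [[0, 0, 3], 0],
    [[0, 0, 6], 0],
    [[0, 0, 9], 0],
    [[0, 0, 12], 0],
    [[-3, 0, 13], 0],
    [[-7, 0, 13], 0],
    [[-10, -3, 13], 0],
    [[-12, -7, 13], 0],
    [[-12, -12, 13], 0],
  ],
)

```text
clock: 18.15
tool_pos: [0.4461, 0.0788, 0.1697]
orientation: [179.9, -0.1, 86.0]
force: [1.7, 0.1, 1.5]
opening: 0.0398
```

apply_moves(
  motion=[
    [[0, -4, 0], 0],
    [[0, -8, 0], 0],
    [[0, -11, 0], 0],
    [[0, -12, 0], 0],
    [[0, -12, 0], 0],
  ],
)

```text
clock: 18.65
tool_pos: [0.4482, -0.0419, 0.1692]
orientation: [180.0, -0.0, 85.7]
force: [0.5, 0.4, -0.5]
opening: 0.0399
```

```bash
python3 look.py l top side|tail -1; python3 - <<'E'
from geo import *
np.set_printoptions(precision=4,suppress=True)
b=np.load('side_l.npz')['im'];a=np.load('top_l.npz')['im']
cv2.imwrite('pics/crop_l.png',np.hstack([cv2.resize(b[240:380,180:350],(486,400),interpolation=2),cv2.resize(a[150:290,190:300],(314,400),interpolation=2)]))
G=a.astype(float).mean(2)
print(G[186:204,237:254].astype(int))
for k,c,_,_ in blobs(a[205:260,225:265].max(2)<70,np.array([225,205]),10): print(k,c,ray('top',c,.07))
y=np.radians(-4.17);X=np.array([np.cos(y),np.sin(y)]);p=np.array([.6797,.1909]);o=p-.05*X
print('pred side handle,fin (home):',proj('side',[[*o,.054],[*(o-.06*X),.051]]))
for k,c,_,_ in blobs(b[280:345,220:320].max(2)<60,np.array([220,280]),15): print('side',k,c)
d=np.load('top_l.npz')['d']; print('depth->z plate near hole/nose/tail')
c=cam('top');T=c['cam_to_world']
for v0,v1,u0,u1 in((190,197,231,238),(190,197,250,257),(228,238,228,234),(228,238,246,252)):
    vv,uu=np.mgrid[v0:v1,u0:u1];D=d[v0:v1,u0:u1];D=np.where(D>0,D,np.nan);z=T[2,3]+D*(T[2,0]*(uu-c['cx'])/c['fx']+T[2,1]*(vv-c['cy'])/c['fy']+T[2,2]);print(np.nanmedian(z))
E
```

```text
18.75 [ 0.44836902 -0.04051482  0.16897639] [ 1.79960484e+02 -1.82309007e-02  8.58121886e+01] [ 0.72648272  0.35660892 -0.06436216] 0.03968706918694403
[[143 150 154 153 152 152 152 152 151 151 149 149 152 151 151 150 150]
 [154 154 154 153 154 154 154 153 154 155 147 149 155 152 152 154 153]
 [153 154 153 154 153 154 154 154 154 154 154 154 154 154 153 153 154]
 [154 153 154 154 154 155 154 154 155 154 153 153 153 154 154 154 153]
 [153 154 153 153 154 154 155 156 156 155 156 154 155 153 152 153 155]
 [153 153 154 154 154 155 150 147 141 137 145 155 156 154 153 154 154]
 [154 154 153 154 156 154 128 103  94  89 105 137 153 155 153 153 153]
 [154 154 154 155 157 133 110 119 124 125 109 109 145 157 155 154 154]
 [154 154 153 155 156 119  98 131 137 130 110  99 141 156 155 154 153]
 [154 154 154 157 156 121  95 112 119 121 112 105 141 156 154 153 153]
 [155 154 154 153 157 141 103  99 110 105  98 111 145 156 155 154 154]
 [155 153 153 154 157 148 125 103  93 101 109 132 151 155 155 154 153]
 [154 153 151 152 152 152 144 124 118 125 133 143 153 155 154 153 153]
 [154 153 150 147 143 135 131 127 140 148 136 126 144 155 154 152 152]
 [154 154 154 154 155 156 157 157 157 156 156 156 154 153 151 148 144]
 [153 154 154 153 154 154 154 154 153 155 154 153 154 154 153 153 156]
 [154 154 154 153 154 154 154 154 154 154 154 153 154 153 153 153 154]
 [155 154 155 153 154 154 153 153 154 154 154 153 154 153 153 154 153]]
57 [242.5614 210.1754] [[0.6258 0.1926 0.07  ]]
41 [241.0244 230.6098] [[0.5661 0.1958 0.07  ]]
pred side handle,fin (home): [[247.5594 314.7563]
 [271.8236 324.9428]]
side 118 [249.1271 315.322 ]
side 80 [273.5125 326.15  ]
depth->z plate near hole/nose/tail
0.0329378064835657
0.03444769087777144
0.032251713713157826
0.03254163634182583
```

View pics/crop_l.png

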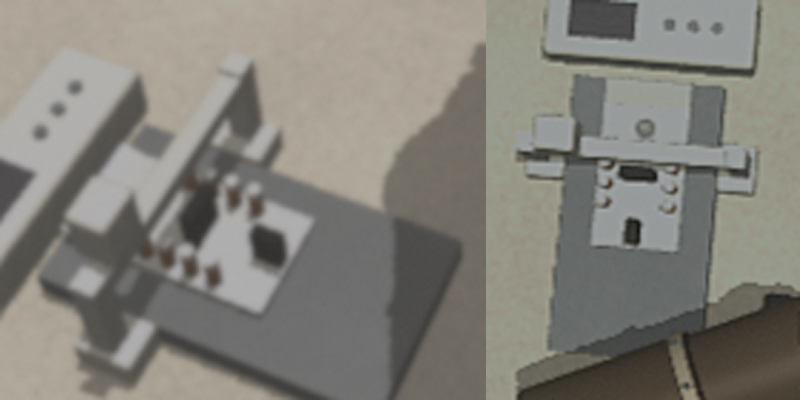

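```bash
python3 - <<'E'
from geo import *
d=np.load('top_l.npz')['d'];G=np.load('top_l.npz')['im'].astype(float).mean(2);c=cam('top');T=c['cam_to_world']
def pts(m):
    v,u=np.nonzero(m&(d>0));D=d[v,u];p=np.c_[(u-c['cx'])/c['fx']*D,(v-c['cy'])/c['fy']*D,D];return p@T[:3,:3].T+T[:3,3]
def win(v0,v1,u0,u1):
    m=np.zeros(G.shape,bool);m[v0:v1,u0:u1]=1;return m
pl=np.vstack([pts(win(190,199,230,240)&(G>145)),pts(win(190,198,250,258)&(G>145)),pts(win(213,236,234,238)&(G>140)),pts(win(226,236,229,237)&(G>140)),pts(win(226,236,245,252)&(G>140))])
dk=np.vstack([pts(win(178,198,222,227)),pts(win(185,198,262,266)),pts(win(212,250,217,224)),pts(win(240,255,225,255))])
for n,P in(('plate',pl),('deck',dk)):
    A=np.c_[P[:,0]-.62,P[:,1]-.19,np.ones(len(P))];s=np.linalg.lstsq(A,P[:,2],rcond=None)[0];r=P[:,2]-A@s;cov=np.sqrt(np.diag(np.linalg.inv(A.T@A)))*r.std();print(n,len(P),s,cov,r.std())
E
```

```text
plate 370 [0.00294855 0.00510627 0.03318999] [0.00468424 0.00990727 0.00026922] 0.004497751491313517
deck 864 [0.01257482 0.0027904  0.02625522] [0.00458608 0.00764879 0.00048837] 0.008935110913283546
```

The plate's slope along x is 0.003 ± 0.005 rad and its top is at 33.2 mm (33 expected), so it lies flat with the pin fully in the hole. Handing in.

```bash
python3 -c "
from plant import ctrl
print(ctrl.close_job())"
```

```text
the job is handed in; nothing more can be done
None
```

I loaded the tray and handed the job in at about 18.8 s of the 58 s allowed. I lifted the silver tray by its handle and set it on the front of the deck, with the hole 109 mm short of the pin. I let go there, then took it by the tail fin and slid it in under the gantry until the hole dropped over the pin. The arm then released it and moved clear.

**Last checks:**
- **Pin in hole:** the hole's centre is about 2 mm from the pin's in the top view, against the 5 mm allowed. It did not move when I let go.
- **Flat on the deck:** a plane fit to the depth gives the plate top at 33.2 mm (33 expected) and a lengthwise tilt of 0.003 ± 0.005 rad. The sideways tilt was 0.005 ± 0.010 rad.
- **Alignment:** handle to fin runs at about −3° against −4.2° for the deck, so it is lined up within about 1°.
- **Fingers:** the gripper was well clear of the tray when I handed in.

**Disagreements:**
- The cameras and the arm's own position differed by 1 to 3 mm across the deck. I followed the camera's hole-to-pin offset.
- The final side view showed the handle and fin about 1.6 px from where I predicted, roughly 3 to 4 mm.
- The grip force could not be set to the advised 20 N for the fin, as the interface fixes it at half the maximum (30 N). The largest reaction I read while riding over the pin was about 10 N.
- I did not re-measure the bottle, beaker or jar at the end. The planned paths passed well clear of them and I saw no unexpected forces.

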